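# Take the scale collector out of the steam station

## Robot

A 6-joint arm with a two-finger parallel gripper is mounted at the origin on a cart in front of the work surface, level with it; the furniture and walls round the work are solid. World frame = base frame: x ahead of the robot, y to its left, z up, the work surface at z = 0. Lengths are in mm, angles in degrees, forces in N, time in s.
With the tool pointing down it reaches from about 350 to 850 mm from the base axis. Payload 8.1 kg.
Tool frame: the origin (TCP) lies between the finger pads; the fingertips stand 17 mm ahead of it and the grasp point (between the pads) lies 2 mm behind it; z points along the fingers, y is the line along which they close (so a half turn about z gives the same grasp; the last joint's range is limited). The gripper opens to 85 mm and grips with 20 to 120 N. Pads are 22 mm wide; open, the fingers measure 114 mm over their backs; the gripper's body (76 mm by 85 mm) begins 54 mm behind the grasp point. The pads swing forward as they close: fully open they stand 13 mm farther back than shut.
Start: joints at [60.825, 7.471, 85.268, -0, 87.261, -4.893], TCP at [246.716, 546.934, 248.292] pointing down, gripper open.
Joint ranges: [-169.43, 169.43], [-51.17, 129.36], [1.28, 143.12], [-76.62, 256.62], [0, 156.53], [-152.29, 152.29]. Speed limits (degrees/s): [136.94, 136.94, 159.86, 180, 180, 180].

## Interface

Orientations are given as [roll, pitch, yaw] about the fixed x, y, z axes, in that order (R = Rz(yaw) Ry(pitch) Rx(roll)).
In Python, from bench import sense, snapshot, hand_in, trace, place_of gives the robot as it stands.
- The arm moves only by the shell command python3 -m handwheel 'ROWS' [FORCE]. ROWS is JSON, a list of rows, each a list of 7 numbers: the opening, from -1 (shut) to 1 (fully open), then the shift along the tool's x, y, z in cm, then the turn, a rotation vector about the tool's x, y, z in rad. A call has 1 to 12 rows; each row shifts and turns the commanded pose from where the row before left it, along the tool's axes as they then stand; what a row does not reach is not made up. A row lasts 1/12 s, in which the tool goes at most 41.7 mm and 7.16 degrees, less where a joint would pass 70% of its speed; a pose out of reach is approached as far as the arm can. A call with a gripper value outside its range is refused whole. The fingers move at their own pace and stop on an object; FORCE is the grip in N (left out, the last holds). Time passes only in rows, so rows that do not move let the fingers close. It gives the time, the measured TCP pose, the force, the opening and the grip force at its end, in the units of the state.
- sense(): the state, without advancing time (a new reading comes with each control period).
- snapshot(name): name is "scene" or "top" or "wrist"; returns a dict with "image" (384x512x3 uint8, red, green, blue), "intrinsics" (3x3 intrinsics, pixels), "R" (3x3) and "t" (3): a world point X has camera coordinates R X + t. Camera axes: x right, y down, z forward; pixel columns grow to the right and rows downward; lengths in mm; the calibration is good to about 2 mm. The wrist camera is an equidistant fisheye: a pixel r from the principal point sees the ray r / f radians off the axis. A picture is of the moment at which its call begins. There is no depth.
- hand_in(): hands the job in; it is judged then, once.
Trained networks look in a picture, given as the dict that the camera call returned (one of the last four; its "shot" number tells which), for a name from the list of things; names that differ only in an ending like _2 or _b are one class to them, and where a whole thing is asked for, a point or a joint stands for the part that bears it (a point fixed in the world has none). Each returns a list of dicts, best first, with "conf" (0 to 1); they miss things now and then, are a little off and sometimes report something else, mostly with a low value. They report only what shows in the picture. A call takes as long as a camera call.
- trace(picture, query): "pixels" (384x512 bool, what is visible of it).
- place_of(picture, query): "location" ([x, y, z] in mm, in world coordinates, good to about 4 mm: a listed point, or the origin of a listed thing).
The state is a dict: "time": time; "joint_pos": joint angles; "qd": joint speeds; "joint_efforts": joint torques, N m; "tool_pos": TCP position; "tcp_rot": TCP orientation; "ft_force": force on the tool from outside, world axes, zero at the start; "wrist_torque": the same for the moment, N m; "finger_gap": finger opening in mm; "grip_force": force on a finger pad.
Only numpy, scipy, OpenCV 4.12 (cv2) and the standard library are available. Lean on these libraries where they do the work, as an engineer would, in place of code of your own. Each camera call takes 0.05 s, during which the arm holds its last target. There are 200 camera calls.

## Task

Press the release key on the sloping front of the ironing steam station just until the hatch above it lets go (do not lean on the key once it has come to its stop), and keep clear of the hatch while it springs fully open by itself. Then draw the scale collector straight out of its slanted bay by its grip and set it down gently, standing upright on its foot in the steel drip tray to drain; leave the hatch open and do not disturb the tape roll and the tablet bottle in front of the station.

Things in the scene. Friction and masses are not known exactly. Their poses are not given: they have to be found in the camera images.
- station: White ironing steam station, fixed, 270 mm deep (x), 270 wide (y), 149 high; the iron lies across its rear deck (to 285 mm). Origin: centre of its underside; x to its back, y to its left, z up; front = -x. The front half of its top is a flat fascia sloping at 24 deg, 80 mm high at the front edge, 149 mm at the deck, with the hatch in the middle and the release key below it, nearer the front.
- bay_mouth (a point): Centre of the closed hatch, on the fascia plane, 124 mm above the worktop. x: up the slope; y: to the station's left; z: straight out of the fascia (24 deg from vertical, leaning to the front). Under the hatch: a recess 40 mm deep, x -34 to +42 mm, 131 mm wide; in its floor the bay, a straight shaft along z, 40 mm (x) by 54 (y), to 112 mm below the fascia, holding the collector with 2 mm play.
- key_top (a point): Centre of the top of the grey release key; axes as bay_mouth; press along -z. 75 mm down the slope from bay_mouth; 34 mm (x) by 76 (y), 12 mm proud. Sprung: 3 N at first touch, 9 to 10 N where it trips. Its hidden play differs from start to start: the hatch is let go after 3 to 11.5 mm of travel and a hard stop comes about 2 mm later (5 to 13.5 mm). More than 30 N on the key harms the latch.
- hatch (a joint): Angle of the hatch: 0 shut, 1.9 rad open. White panel 92 mm along the slope, 130 wide, flush, hinged at its upper edge, 47 mm up the slope from bay_mouth. Let go, it springs open in about 0.3 s; its free edge sweeps an arc of 94 mm radius up and back to the iron, and it stays at 1.9 rad. A gripper upright over the key is in its way; one tilted square to the fascia is clear. It cannot be prised open.
- hatch_edge (a point): Middle of the free (lower) edge of the hatch, on its outer face; it moves with the hatch. Open, the hatch leans 19 deg back from the z axis of bay_mouth; its catch, 20 mm deep, then sticks out towards the robot near its free edge.
- collector_grip (a point): Centre of the collector's grip block, 12 mm below its top; z along the collector to its grip end. Loose white cassette, 0.1 kg, 100 mm long: body 36 mm (x) by 50 (y), 70 long; collar 45 x 60, 4 thick; grip 26 (x) by 30 (y), 26 high. At first it is in the bay, collar on the recess floor, grip top 10 mm below the fascia, its axes parallel to bay_mouth's. 49 mm are free at either y side of the grip.
- collector_foot (a point): Centre of the collector's flat foot, 88 mm from collector_grip along the collector's -z. When it stands in the tray this point is on the tray floor.
- tray_floor (a point): Centre of the inner floor of the plain steel drip tray, 4 mm above the worktop, x and y along its sides. The tray is fixed, 200 mm (x) by 150 mm (y) outside, 26 mm high, walls 4 mm, flat inside.
- tape_roll: Roll of tape lying flat, 96 mm across, 25 mm high, loose in front of the station. Origin: centre of its underside. Leave it alone.
- pill_bottle: White tablet bottle with a screw cap, 37 mm across, 78 mm high, standing loose in front of the station. Origin: centre of its underside. Leave it alone.

How it is judged (in metres and radians):
On the way, in this order (a step that is already met when the one before it is completed fails the run):
1. the hatch has sprung fully open with the robot clear of it (value of joint hatch above 1.75 rad and contact force between hatch and the fingers below 0.5 N and contact force between hatch and the arm below 0.5 N), for 0.2 s.
2. the collector has been drawn clear of the bay (z of collector_foot in the frame of bay_mouth above 0 m), for 0.1 s.
At the end, for the whole second after the job is handed in: The collector stands on its foot on the tray floor (foot centre within 85 x 60 mm of the tray's centre and less than 6 mm above its floor, upright within 0.12 rad), at rest and released; the hatch is still open (more than 1.7 rad) (x of collector_foot in the frame of tray_floor between -0.085 and 0.085 m and y of collector_foot in the frame of tray_floor between -0.06 and 0.06 m and z of collector_foot in the frame of tray_floor below 0.006 m and angle between collector_foot's own z axis and vertical below 0.12 rad and linear speed of collector below 0.02 m/s and value of joint hatch above 1.7 rad); the robot touches nothing.
It fails at once if the release key is pressed with more than 30 N (contact force between key and the fingers above 30 N or contact force between key and the arm above 30 N).
It fails at once if the hatch is obstructed by the robot while it springs open (value of joint hatch between 0.08 and 1.6 rad and (contact force between hatch and the fingers above 0.5 N or contact force between hatch and the arm above 0.5 N)).
It fails at once if the collector is dropped or banged into the tray (more than 40 N) (contact force between collector and tray above 40 N).
It fails at once if the tape roll or the tablet bottle is pushed more than 20 mm (distance of any of tape_roll, pill_bottle from where it was at the start of the episode above 0.02 m).
It also fails if it takes over 59 s, if anything falls off the work surface, if the arm or the gripper's body presses on something with over 40 N, if the wrist force passes 120 N, or if a joint passes its speed limit or range.

## Working session

There is one attempt and no reset: what is moved stays moved. The work goes in short steps, Python scripts to look and compute and a shell command to move; the robot and the scene stay as the last step left them, time stands still between calls to the robot, and variables do not carry over. Pictures are saved under pics/ and viewed, at most 10 in all, crops included, and the job is handed in when it is done.

```bash
mkdir -p pics; ls; cat > h.py <<'E'
import numpy as np, cv2
from scipy.spatial.transform import Rotation as Ro
from bench import sense, snapshot, hand_in, trace, place_of
def save(s,n): cv2.imwrite(f'pics/{n}.png', s['image'][:,:,::-1])
def proj(s,X):
    c=s['R']@np.array(X,float)+s['t']; k=s['intrinsics']@(c/c[2]); return k[:2]
E
python3 - <<'E'
from h import *
for n in ('scene','top'):
    s=snapshot(n); save(s,n+'0')
    for q in ('station','bay_mouth','key_top','hatch_edge','tray_floor','tape_roll','pill_bottle'):
        r=place_of(s,q)
        print(n,q,[(np.round(d['location'],0).tolist(),round(d['conf'],2)) for d in r[:2]], [np.round(proj(s,d['location'])).tolist() for d in r[:1]])
st=sense(); print({k:np.round(v,2).tolist() for k,v in st.items()})
a=cv2.imread('pics/scene0.png');b=cv2.imread('pics/top0.png');cv2.imwrite('pics/both0.png',cv2.resize(np.vstack([a,b]),(450,600))) 
E
```

```text
pics
scene station [([668.0, -16.0, -1.0], 0.96)] [[284.0, 215.0]]
scene bay_mouth [([620.0, -16.0, 124.0], 0.9), ([473.0, -83.0, 1.0], 0.57)] [[277.0, 186.0]]
scene key_top [([547.0, -17.0, 105.0], 0.72)] [[264.0, 201.0]]
scene hatch_edge [([572.0, -16.0, 105.0], 0.88), ([620.0, -15.0, 126.0], 0.45)] [[268.0, 197.0]]
scene tray_floor [([513.0, -358.0, -1.0], 0.61)] [[361.0, 278.0]]
scene tape_roll [([459.0, 35.0, 0.0], 0.81)] [[233.0, 237.0]]
scene pill_bottle [([470.0, -83.0, 1.0], 0.91), ([462.0, 32.0, -3.0], 0.37)] [[266.0, 249.0]]
top station [([662.0, -15.0, 2.0], 0.63)] [[265.0, 174.0]]
top bay_mouth [([621.0, -16.0, 124.0], 0.96)] [[266.0, 179.0]]
top key_top [([544.0, -16.0, 105.0], 0.74)] [[265.0, 204.0]]
top hatch_edge [([573.0, -13.0, 104.0], 0.61)] [[265.0, 195.0]]
top tray_floor [([513.0, -357.0, 2.0], 0.91)] [[366.0, 218.0]]
top tape_roll [([455.0, 31.0, -2.0], 0.67)] [[251.0, 234.0]]
top pill_bottle [([477.0, -87.0, 0.0], 0.68)] [[286.0, 228.0]]
{'time': 0.8, 'joint_pos': [60.82, 7.47, 85.27, 0.0, 87.26, -4.89], 'qd': [-0.04, 0.09, -0.04, 0.07, -0.02, 0.07], 'joint_efforts': [0.0, -56.92, -50.09, -0.0, 0.0, 0.0], 'tool_pos': [246.73, 546.95, 248.33], 'tcp_rot': [180.0, -0.0, 155.72], 'ft_force': [-0.58, 0.21, 0.08], 'wrist_torque': [-0.02, -0.01, -0.02], 'grip_force': 0.0, 'finger_gap': 85.51}
```

View pics/scene0.png

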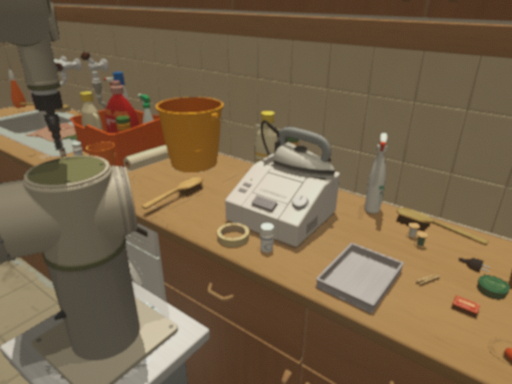

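View pics/top0.png

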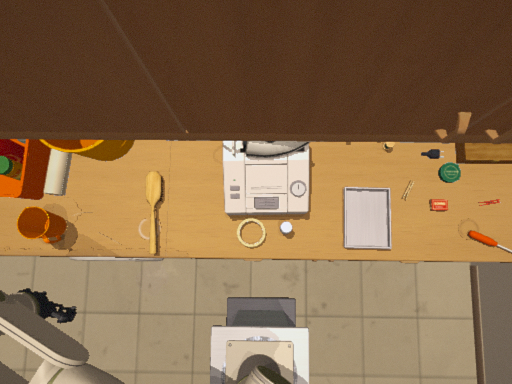

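The scene picture shows the white station at about (284,195), with the key at (264,201) and the hatch above it. The bottle is at (266,238), the tape at (233,235) and the tray at (361,276). In the top view the station's front edge is level along row 214, so its yaw is about 0. The detections agree with the given sizes.

```bash
cat >> h.py <<'E'
n=np.array([-np.sin(np.radians(24)),0,np.cos(np.radians(24))]); u=np.array([n[2],0,-n[0]])
Y=np.array([0,1.,0])
RT=np.c_[-u,Y,-n]   # tool square to the fascia, tool x down-slope
RD=np.c_[[-1.,0,0],Y,[0,0,-1.]]
def cur():
    s=sense(); return np.array(s['tool_pos']),Ro.from_euler('xyz',s['tcp_rot'],degrees=True).as_matrix(),s
def plan(P,R=None):
    p,r,s=cur(); print('t',round(s['time'],2),'pos',np.round(p,1),'rpy',np.round(s['tcp_rot'],1))
    print('shift cm (tool now)',np.round(r.T@(np.array(P)-p)/10,2))
    if R is not None: print('turn',np.round(Ro.from_matrix(r.T@R).as_rotvec(),3),'shift after turn',np.round(R.T@(np.array(P)-p)/10,2))
K=np.array([546.3,-16,104.8]); B=np.array([620.3,-16,124])
E
python3 - <<'E'
from h import *
print(np.linalg.det(RT),RT)
s=snapshot('wrist'); p,r,_=cur()
c=-s['R'].T@s['t']; print('cam in tool',r.T@(c-p),'axis',r.T@s['R'][2])
T=K-6*u+70*n+17*n; print(T); plan(T+[0,0,40],RT)
E
```

```text
0.9999999999999999 [[-0.91354546  0.          0.40673664]
 [-0.          1.         -0.        ]
 [-0.40673664  0.         -0.91354546]]
cam in tool [  65.09843581    1.46399936 -125.61542579] axis [-0.2596169  -0.00188638  0.96570985]
[505.43263931 -16.         181.83803496]
t 0.85 pos [246.7 546.9 248.3] rpy [180.    0.  155.7]
shift cm (tool now) [-46.73 -40.68   2.65]
turn [-0.089 -0.413 -0.418] shift after turn [-22.56 -56.29  12.94]
```

```bash
python3 -m handwheel '[[-1,-2.92,-2.54,0.16,0,0,0],[-1,-2.92,-2.54,0.16,0,0,0],[-1,-2.92,-2.54,0.16,0,0,0],[-1,-2.92,-2.54,0.16,0,0,0],[-1,-2.92,-2.54,0.16,0,0,0],[-1,-2.92,-2.54,0.16,0,0,0],[-1,-2.92,-2.54,0.16,0,0,0],[-1,-2.92,-2.54,0.16,0,0,0],[-1,-2.92,-2.54,0.16,0,0,0],[-1,-2.92,-2.54,0.16,0,0,0],[-1,-2.92,-2.54,0.16,0,0,0],[-1,-2.92,-2.54,0.16,0,0,0]]'
python3 -m handwheel '[[-1,-2.92,-2.54,0.16,0,0,0],[-1,-2.92,-2.54,0.16,0,0,0],[-1,-2.92,-2.54,0.16,0,0,0],[-1,-2.92,-2.54,0.16,0,0,0],[-1,0,0,0,-0.015,-0.069,-0.07],[-1,0,0,0,-0.015,-0.069,-0.07],[-1,0,0,0,-0.015,-0.069,-0.07],[-1,0,0,0,-0.015,-0.069,-0.07],[-1,0,0,0,-0.015,-0.069,-0.07],[-1,0,0,0,-0.015,-0.069,-0.07],[-1,0,0,0,0,0,0],[-1,0,0,0,0,0,0]]'
python3 - <<'E'
from h import *
s=snapshot('wrist'); save(s,'w1')
T=K-6*u+70*n+17*n; plan(T,RT); print(cur()[2]['ft_force'],cur()[2]['finger_gap'])
for q in ('bay_mouth','key_top','hatch_edge','tape_roll','pill_bottle'):
    print(q,[(np.round(d['location'],1).tolist(),round(d['conf'],2)) for d in place_of(s,q)[:2]])
E
```

```text
time: 1.85
tool_pos: [441.2, 123.2, 229.4]
tcp_rot: [180.0, 0.0, 155.7]
ft_force: [1.1, 0.4, -0.6]
finger_gap: -0.2
grip_force: 0.0
time: 2.85
tool_pos: [504.7, -15.9, 222.6]
tcp_rot: [179.9, 24.0, 180.0]
ft_force: [0.6, -0.3, 0.7]
finger_gap: 0.5
grip_force: 0.0
t 2.9 pos [505.5 -15.9 223.3] rpy [179.9  24.1 180. ]
shift cm (tool now) [ 1.69 -0.01  3.79]
turn [ 0.001  0.001 -0.001] shift after turn [ 1.69 -0.01  3.79]
[ 0.59638908 -0.08923924  0.52388396] 0.08266860852040277
bay_mouth []
key_top [([542.8, -18.1, 104.6], 0.82)]
hatch_edge [([579.1, -20.2, 105.1], 0.56), ([665.5, -15.2, 1.7], 0.2)]
tape_roll []
pill_bottle [([473.1, -81.5, 3.1], 0.96)]
```

View pics/w1.png

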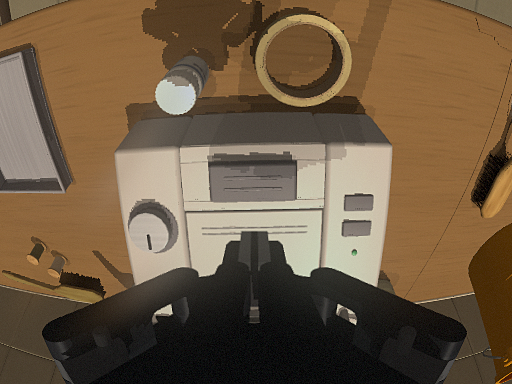

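The wrist picture shows the key at about (253,178), on the fingers' column (255). The station sits square in the frame, and the bottle at (176,96) and tape at (303,60) are clear. Next I go close to the key.

```bash
python3 -m handwheel '[[-1,0.56,0,1.5,0,0,0],[-1,0.56,0,1.5,0,0,0],[-1,0.56,0,1.5,0,0,0],[-1,0,0,1.5,0,0,0],[-1,0,0,1.5,0,0,0],[-1,0,0,1.5,0,0,0],[-1,0,0,0.6,0,0,0],[-1,0,0,0,0,0,0],[-1,0,0,0,0,0,0]]'
python3 - <<'E'
from h import *
p,r,s=cur(); print(p,s['ft_force'],'tip above key top',(p-17*n-K)@n,'x',(p-K)@u, s['ft_force']@n)
E
```

```text
time: 3.9
tool_pos: [529.3, -15.4, 128.1]
tcp_rot: [180.0, 24.0, -179.9]
ft_force: [0.7, -0.3, -1.0]
finger_gap: 0.1
grip_force: 0.0
[529.25642992 -15.41927176 128.10332549] [ 0.69554945 -0.34547042 -0.95813566] tip above key top 11.220891624121556 x -6.091759644745 -1.158205931376539
```

```bash
python3 -m handwheel '[[-1,0,0,0.3,0,0,0],[-1,0,0,0.3,0,0,0],[-1,0,0,0.2,0,0,0],[-1,0,0,0,0,0,0]]' | grep -E 'tool_pos|ft'
python3 -m handwheel '[[-1,0,0,0.15,0,0,0],[-1,0,0,0,0,0,0]]' | grep -E 'tool_pos|ft'
python3 -m handwheel '[[-1,0,0,0.1,0,0,0],[-1,0,0,0,0,0,0]]' | grep -E 'tool_pos|ft'
python3 -m handwheel '[[-1,0,0,0.1,0,0,0],[-1,0,0,0,0,0,0]]' | grep -E 'tool_pos|ft'
```

```text
tool_pos: [532.7, -15.6, 120.9]
ft_force: [0.1, 0.1, -0.7]
tool_pos: [533.2, -15.5, 119.5]
ft_force: [-0.3, 0.1, -1.1]
tool_pos: [533.6, -15.5, 118.6]
ft_force: [-0.0, -0.5, -0.0]
tool_pos: [534.1, -15.5, 117.8]
ft_force: [-1.7, -0.1, 2.9]
```

```bash
cat > chk.py <<'E'
from h import *
import sys
s=snapshot('scene'); p,r,st=cur(); q=place_of(s,'hatch_edge'); f=np.dot(st['ft_force'],n)
l=q[0]['location'] if q else None
print('tip',round((p-17*n-K)@n,2),'F',round(f,1),np.round(l,0) if q else None, round(q[0]['conf'],2) if q else '')
sys.exit(int(f>13 or (q and q[0]['conf']>.4 and l[2]>140)))
E
python3 chk.py && python3 -m handwheel '[[-1,0,0,0.1,0,0,0],[-1,0,0,0,0,0,0]]' >/dev/null && python3 chk.py && python3 -m handwheel '[[-1,0,0,0.1,0,0,0],[-1,0,0,0,0,0,0]]' >/dev/null && python3 chk.py && python3 -m handwheel '[[-1,0,0,0.1,0,0,0],[-1,0,0,0,0,0,0]]' >/dev/null && python3 chk.py && python3 -m handwheel '[[-1,0,0,0.1,0,0,0],[-1,0,0,0,0,0,0]]' >/dev/null && python3 chk.py
```

```text
tip -0.12 F 3.1 [574. -16. 105.] 0.71
tip -1.2 F 3.2 [576. -17. 104.] 0.92
tip -2.21 F 3.5 [574. -18. 101.] 0.86
tip -3.15 F 5.1 [574. -18. 104.] 0.65
tip -4.07 F 7.6 [572. -16. 103.] 0.88
```

```bash
python3 -m handwheel '[[-1,0,0,0.1,0,0,0],[-1,0,0,0,0,0,0]]' >/dev/null && python3 chk.py && python3 -m handwheel '[[-1,0,0,0.1,0,0,0],[-1,0,0,0,0,0,0]]' >/dev/null && python3 chk.py && python3 -m handwheel '[[-1,0,0,0.1,0,0,0],[-1,0,0,0,0,0,0]]' >/dev/null && python3 chk.py
```

```text
tip -5.02 F 8.4 [575. -18. 105.] 0.63
tip -6.05 F 8.8 [571. -16. 112.] 0.83
tip -7.0 F 9.9 [628. -12. 225.] 0.77
```

```bash
python3 -m handwheel '[[-1,0,0,0,0,0,0],[-1,0,0,0,0,0,0],[-1,0,0,0,0,0,0],[-1,0,0,0,0,0,0],[-1,0,0,-0.6,0,0,0],[-1,0,0,-1.5,0,0,0],[-1,0,0,-1.5,0,0,0],[-1,0,0,-1.5,0,0,0],[-1,0,0,-1.5,0,0,0],[-1,0,0,-1.5,0,0,0],[1,0,0,-1.5,0,0,0],[1,0,0,0,0,0,0]]'
python3 -m handwheel '[[1,0,0,0,0,0,0],[1,0,0,0,0,0,0],[1,0,0,0,0,0,0],[1,0,0,0,0,0,0]]' >/dev/null; python3 chk.py
python3 - <<'E'
from h import *
for c in ('scene','top','wrist'):
    s=snapshot(c); save(s,c+'2')
    for q in ('bay_mouth','collector_grip','hatch_edge'):
        print(c,q,[(np.round(d['location'],1).tolist(),round(d['conf'],2)) for d in place_of(s,q)[:2]])
G=B-22*n; print('G expected',G); plan(B-14*n+2*n+60*n,RT)
E
```

```text
time: 7.7
tool_pos: [498.6, -15.9, 202.0]
tcp_rot: [-180.0, 24.3, -179.8]
ft_force: [1.1, -0.0, 0.9]
finger_gap: 23.3
grip_force: 0.0
tip 87.77 F -0.1 [653. -13. 234.] 0.55
scene bay_mouth [([620.0, -17.7, 123.8], 0.77), ([471.4, -83.0, 3.1], 0.72)]
scene collector_grip [([629.5, -16.9, 106.9], 0.66)]
scene hatch_edge [([651.6, -15.8, 235.3], 0.86)]
top bay_mouth [([621.8, -19.6, 122.8], 0.67), ([661.4, -12.4, 0.4], 0.59)]
top collector_grip []
top hatch_edge [([653.6, -15.2, 231.1], 0.72)]
wrist bay_mouth []
wrist collector_grip [([628.0, -15.5, 105.3], 0.78)]
wrist hatch_edge []
G expected [629.24820615 -16.         103.90199993]
t 8.73 pos [497.7 -15.7 199. ] rpy [ 180.    24.1 -179.9]
shift cm (tool now) [-8.14 -0.06  7.05]
turn [0.001 0.002 0.002] shift after turn [-8.15 -0.03  7.04]
```

View pics/wrist2.png

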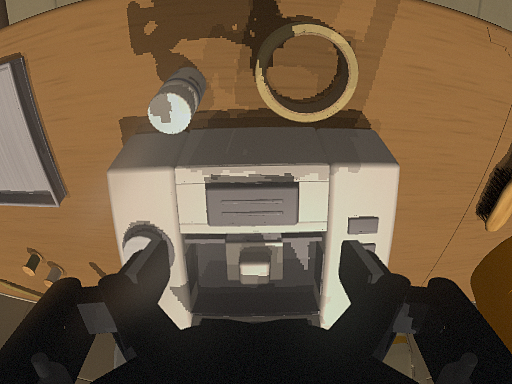

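The wrist picture shows the hatch gone from the recess. The collector grip is at (255,263), midway between the open fingers. Scene and wrist put the grip at about (629,-16,105), as expected.

```bash
python3 -m handwheel '[[0.45,-1.6,0,0,0,0,0],[0.45,-1.6,0,0,0,0,0],[0.45,-1.6,0,0,0,0,0],[0.45,-1.6,0,0,0,0,0],[0.45,-1.5,0,0,0,0,0],[0.45,0,0,2.0,0,0,0],[0.45,0,0,2,0,0,0],[0.45,0,0,2,0,0,0],[0.45,0,0,1.5,0,0,0],[0.45,0,0,0,0,0,0],[0.45,0,0,0,0,0,0]]'
python3 - <<'E'
from h import *
s=snapshot('wrist'); save(s,'w3')
print([(np.round(d['location'],1).tolist(),round(d['conf'],2)) for d in place_of(s,'collector_grip')[:2]])
plan(B-16*n-2.5*u,RT)
save(snapshot('scene'),'s3')
E
```

```text
time: 9.65
tool_pos: [599.7, -15.2, 161.6]
tcp_rot: [180.0, 23.9, -179.9]
ft_force: [-0.3, -0.4, 0.5]
finger_gap: 62.0
grip_force: 0.0
[([628.0, -18.4, 104.6], 0.76)]
t 9.75 pos [600.8 -15.4 164. ] rpy [ 180.    24.2 -179.9]
shift cm (tool now) [ 0.11 -0.07  6.05]
turn [0.001 0.003 0.002] shift after turn [ 0.09 -0.06  6.05]
```

View pics/w3.png

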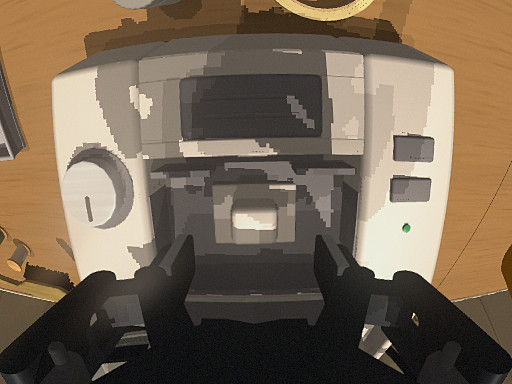

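The grip is at (254,222), between fingertips at about 190 and 318, so it is centred. I'll descend and grip.

```bash
python3 -m handwheel '[[0.45,0.1,-0.07,1,0,0,0],[0.45,0,0,1,0,0,0],[0.45,0,0,1,0,0,0],[0.45,0,0,1,0,0,0],[0.45,0,0,1,0,0,0],[0.45,0,0,0.6,0,0,0],[0.45,0,0,0.4,0,0,0],[0.45,0,0,0,0,0,0]]' 30
python3 -m handwheel '[[-0.1,0,0,0,0,0,0],[-0.2,0,0,0,0,0,0],[-1,0,0,0,0,0,0],[-1,0,0,0,0,0,0],[-1,0,0,0,0,0,0],[-1,0,0,0,0,0,0]]' 30
```

```text
time: 10.47
tool_pos: [623.5, -15.9, 105.9]
tcp_rot: [180.0, 24.0, -179.9]
ft_force: [-0.4, -0.4, 0.3]
finger_gap: 61.8
grip_force: 0.0
time: 10.97
tool_pos: [624.3, -16.0, 108.4]
tcp_rot: [180.0, 24.2, -179.9]
ft_force: [-4.1, 0.3, 5.3]
finger_gap: 29.4
grip_force: 30.3
```

```bash
python3 -m handwheel '[[-1,0,0,-0.3,0,0,0],[-1,0,0,-0.7,0,0,0],[-1,0,0,-1,0,0,0],[-1,0,0,-1.2,0,0,0],[-1,0,0,-1.2,0,0,0],[-1,0,0,-1.2,0,0,0]]' 40
python3 -m handwheel '[[-1,0,0,-1.2,0,0,0],[-1,0,0,-1.2,0,0,0],[-1,0,0,-1.2,0,0,0],[-1,0,0,-1.2,0,0,0],[-1,0,0,-1.2,0,0,0],[-1,0,0,-1.2,0,0,0],[-1,0,0,-0.8,0,0,0],[-1,0,0,0,0,0,0],[-1,0,0,0,0,0,0]]'
python3 - <<'E'
from h import *
s=snapshot('scene'); save(s,'s4')
for q in ('collector_grip','collector_foot','hatch_edge'):
    print(q,[(np.round(d['location'],1).tolist(),round(d['conf'],2)) for d in place_of(s,q)[:2]])
p,r,st=cur(); print('h over fascia',(p-B)@n,'x',(p-B)@u,st['finger_gap'],st['joint_pos'])
E
```

```text
time: 11.47
tool_pos: [600.5, -16.0, 159.6]
tcp_rot: [180.0, 24.1, -179.9]
ft_force: [0.1, -0.0, -0.6]
finger_gap: 29.4
grip_force: 39.8
time: 12.22
tool_pos: [568.6, -16.2, 232.4]
tcp_rot: [180.0, 24.2, -179.9]
ft_force: [-0.2, -0.2, -2.0]
finger_gap: 29.4
grip_force: 39.9
collector_grip [([571.8, -17.1, 226.6], 0.63)]
collector_foot [([606.9, -16.5, 147.9], 0.86)]
hatch_edge [([653.8, -16.5, 232.8], 0.94)]
h over fascia 118.58323765362535 x -4.370406552737787 29.480442095231634 [  -9.12574267  -18.99121082  114.9602789     4.35993857   60.38988598
 -100.63079665]
```

View pics/s4.png

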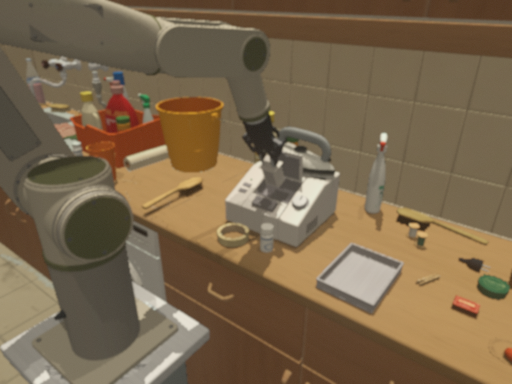

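Scene picture: the collector is out and held at about (272,178). The hatch leans open behind it at (290,165), and the collector clears the hatch and the station. I'll carry it to above the tray and turn it upright.

```bash
python3 -m handwheel '[[-1,0.8,0,-1.5,0,0,0],[-1,1.0,0,-2,0,0,0],[-1,1.0,-2,-1.5,0,0,0],[-1,1.0,-3,0,0,0,0],[-1,0,-3.3,0,0,0,0],[-1,0,-3.3,0,0,0,0],[-1,0,-3.3,0,0,0,0],[-1,0,-3.3,0,0,0,0],[-1,0,-3.3,0,0,0,0],[-1,0,-3.3,0,0,0,0],[-1,0,-3.3,0,0,0,0],[-1,0,-3,0,0,0,0]]' 40
python3 -m handwheel '[[-1,0,-2,0,0,0,0],[-1,0,-1,0,0,0,0],[-1,0,0,0,0,0.105,0],[-1,0,0,0,0,0.105,0],[-1,0,0,0,0,0.105,0],[-1,0,0,0,0,0.105,0],[-1,0,0,0,0,0,0.09],[-1,0,0,0,0,0,0.09],[-1,0,0,0,0,0,0.09],[-1,0,0,0,0,0,0.09],[-1,0,0,0,0,0,0],[-1,0,0,0,0,0,0]]'
python3 - <<'E'
from h import *
for c in ('scene','top'):
    s=snapshot(c); save(s,c+'5')
    for q in ('collector_grip','collector_foot','tray_floor','hatch_edge'):
        print(c,q,[(np.round(d['location'],1).tolist(),round(d['conf'],2)) for d in place_of(s,q)[:1]])
p,r,st=cur(); R2=Ro.from_euler('xyz',[180,0,st['tcp_rot'][2]],degrees=True).as_matrix()
plan([513,-357,98],R2); print(np.round(st['joint_pos']),st['finger_gap'],st['ft_force'])
E
```

```text
time: 13.42
tool_pos: [513.7, -329.4, 260.6]
tcp_rot: [179.9, 24.0, -179.9]
ft_force: [1.6, 0.4, -1.2]
finger_gap: 29.3
grip_force: 40.0
time: 14.42
tool_pos: [514.4, -356.8, 261.2]
tcp_rot: [179.9, -0.0, 159.7]
ft_force: [-0.5, -0.4, -1.1]
finger_gap: 29.3
grip_force: 40.1
scene collector_grip [([514.0, -357.1, 257.5], 0.88)]
scene collector_foot [([516.0, -356.3, 164.6], 0.65)]
scene tray_floor [([511.8, -356.2, -1.9], 0.81)]
scene hatch_edge [([653.1, -14.8, 234.1], 0.63)]
top collector_grip [([515.6, -354.7, 255.4], 0.5)]
top collector_foot [([512.1, -358.6, 169.7], 0.54)]
top tray_floor [([517.3, -355.8, 4.0], 0.71)]
top hatch_edge [([649.8, -13.2, 231.3], 0.78)]
t 14.92 pos [ 514.2 -357.4  261.8] rpy [180.    0.  159.5]
shift cm (tool now) [ 1.400e-01 -1.000e-02  1.638e+01]
turn [0. 0. 0.] shift after turn [ 1.300e-01 -1.000e-02  1.638e+01]
[ -40.   11.   80.    0.   89. -109.] 29.561003255819024 [ 0.01116471  0.35633719 -0.92136204]
```

View pics/scene5.png

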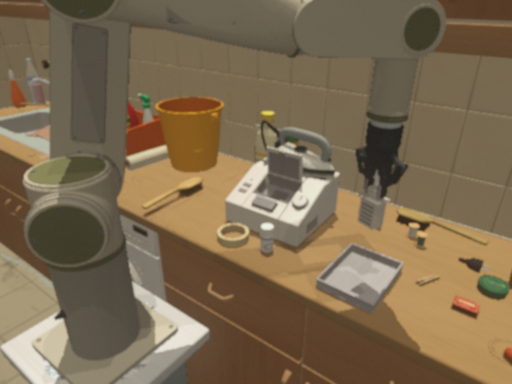

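The collector hangs upright in the gripper at (372,210), above the tray at (361,275), and the hatch is still open. I'll lower it 155 mm, then feel for the floor.

```bash
python3 -m handwheel '[[-1,0,0,1.5,0,0,0],[-1,0,0,2,0,0,0],[-1,0,0,2,0,0,0],[-1,0,0,2,0,0,0],[-1,0,0,2,0,0,0],[-1,0,0,2,0,0,0],[-1,0,0,1.5,0,0,0],[-1,0,0,1,0,0,0],[-1,0,0,0.8,0,0,0],[-1,0,0,0.4,0,0,0],[-1,0,0,0,0,0,0],[-1,0,0,0,0,0,0]]' | grep -E 'pos|ft'
cat > f.py <<'E'
from h import *
import sys
p,r,s=cur(); f=s['ft_force'][2]; print(np.round(p[2],1),round(f,1)); sys.exit(int(f>2.5))
E
python3 f.py && python3 -m handwheel '[[-1,0,0,0.2,0,0,0],[-1,0,0,0,0,0,0]]' >/dev/null && python3 f.py && python3 -m handwheel '[[-1,0,0,0.2,0,0,0],[-1,0,0,0,0,0,0]]' >/dev/null && python3 f.py && python3 -m handwheel '[[-1,0,0,0.1,0,0,0],[-1,0,0,0,0,0,0]]' >/dev/null && python3 f.py && python3 -m handwheel '[[-1,0,0,0.1,0,0,0],[-1,0,0,0,0,0,0]]' >/dev/null && python3 f.py && python3 -m handwheel '[[-1,0,0,0.1,0,0,0],[-1,0,0,0,0,0,0]]' >/dev/null && python3 f.py && python3 -m handwheel '[[-1,0,0,0.1,0,0,0],[-1,0,0,0,0,0,0]]' >/dev/null && python3 f.py && python3 -m handwheel '[[-1,0,0,0.1,0,0,0],[-1,0,0,0,0,0,0]]' >/dev/null && python3 f.py
```

```text
tool_pos: [514.7, -357.6, 110.5]
ft_force: [-0.3, -0.4, -1.2]
110.5 -1.2
108.5 -1.7
105.8 -0.8
104.6 -2.0
103.5 -1.4
102.5 -1.4
101.5 -1.3
100.5 -1.0
```

```bash
python3 -m handwheel '[[-1,0,0,0.1,0,0,0],[-1,0,0,0,0,0,0]]' >/dev/null && python3 f.py && python3 -m handwheel '[[-1,0,0,0.1,0,0,0],[-1,0,0,0,0,0,0]]' >/dev/null && python3 f.py && python3 -m handwheel '[[-1,0,0,0.1,0,0,0],[-1,0,0,0,0,0,0]]' >/dev/null && python3 f.py && python3 -m handwheel '[[-1,0,0,0.1,0,0,0],[-1,0,0,0,0,0,0]]' >/dev/null && python3 f.py && python3 -m handwheel '[[-1,0,0,0.1,0,0,0],[-1,0,0,0,0,0,0]]' >/dev/null && python3 f.py
```

```text
99.5 -0.4
98.5 -1.2
97.7 -1.6
97.7 5.7
```

Touched down at 5.7 N with the TCP at 97.7, as expected. Now I release and withdraw.

```bash
python3 -m handwheel '[[-0.2,0,0,0,0,0,0],[-0.1,0,0,0,0,0,0],[0.1,0,0,0,0,0,0],[0.3,0,0,0,0,0,0],[0.5,0,0,0,0,0,0],[0.5,0,0,0,0,0,0],[0.5,0,0,-0.5,0,0,0],[0.5,0,0,-1,0,0,0],[0.5,0,0,-2,0,0,0],[0.5,0,0,-3,0,0,0],[0.5,0,0,-3,0,0,0],[0.5,0,0,-3,0,0,0]]'
python3 -m handwheel '[[0.5,0,0,-2,0,0,0],[0.5,0,0,0,0,0,0],[0.5,0,0,0,0,0,0],[0.5,0,0,0,0,0,0]]' | head -2
python3 - <<'E'
from h import *
a=[]
for c in ('scene','wrist'):
    s=snapshot(c); save(s,c+'6'); a.append(s['image'][:,:,::-1])
    for q in ('collector_grip','collector_foot','hatch_edge','tape_roll','pill_bottle'):
        print(c,q,[(np.round(d['location'],1).tolist(),round(d['conf'],2)) for d in place_of(s,q)[:1]])
cv2.imwrite('pics/fin.png',cv2.resize(np.hstack(a),(800,300)))
E
```

```text
time: 18.75
tool_pos: [514.2, -357.2, 224.1]
tcp_rot: [180.0, 0.0, 159.5]
ft_force: [-0.0, -0.0, 0.0]
finger_gap: 63.7
grip_force: 0.0
time: 19.08
tool_pos: [514.1, -357.2, 241.7]
scene collector_grip [([517.1, -358.3, 96.3], 0.7)]
scene collector_foot [([518.9, -354.9, 3.6], 0.86)]
scene hatch_edge [([654.1, -13.3, 233.7], 0.56)]
scene tape_roll []
scene pill_bottle [([473.3, -82.0, 2.5], 0.57)]
wrist collector_grip [([517.2, -354.2, 93.6], 0.87)]
wrist collector_foot [([518.5, -357.1, 5.1], 0.6)]
wrist hatch_edge []
wrist tape_roll [([460.3, 31.5, 0.7], 0.77)]
wrist pill_bottle [([474.6, -78.0, 0.6], 0.73)]
```

View pics/fin.png

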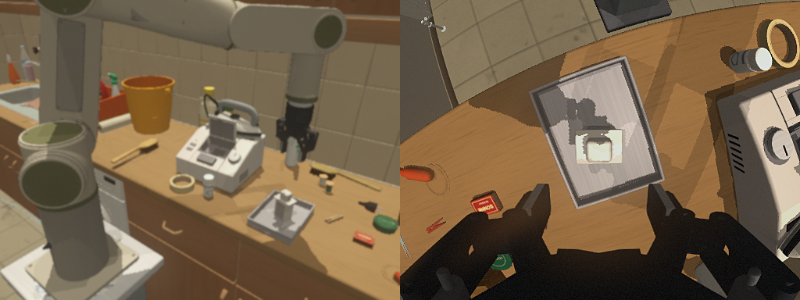

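The collector stands upright in the middle of the tray (scene half (285,210), wrist half (598,148)). The gripper is clear, the hatch is open, and the tape and bottle are where they were.

```bash
python3 -c "
from bench import hand_in; print(hand_in())"
```

```text
the job is handed in; nothing more can be done
None
```

The job is handed in (no verdict was returned): the hatch sprang open clear of the robot, the collector stands upright in the middle of the drip tray, the hatch is still open, and the tape roll and bottle were not disturbed.

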